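Close the two-part pastille mould and hold it shut

ROBOT

A 7-joint arm with a two-finger parallel gripper is mounted at the origin on a cart in front of the work surface, level with it; the furniture and walls round the work are solid. World frame = base frame: x ahead of the robot, y to its left, z up, the work surface at z = 0. Lengths are in m, angles in degrees, forces in N, time in s.
With the tool pointing down it reaches from about 0.35 to 0.775 m from the base axis. Payload 3.1 kg.
Tool frame: the origin (TCP) lies on the centre line of the jaws, within the pads' length; the fingertips stand 17 mm ahead of it and the grasp point (between the pads) lies 2 mm behind it (robot.tip_reach is the distance from the TCP to the fingertips, in m); z points along the fingers, y is the line along which they close (so a half turn about z gives the same grasp; the last joint's range is limited). The gripper opens to 85 mm and grips with 20 to 120 N. Pads are 22 mm wide; open, the fingers measure 114 mm over their backs; the gripper's body (76 mm by 85 mm) begins 54 mm behind the grasp point. The pads swing forward as they close: fully open they stand 13 mm farther back than shut.
Start: joints at [62.069, 17.813, 0.802, 86.603, -0.252, 75.585, -1.558], TCP at [0.237, -0.496, 0.248] pointing down, gripper open.
Joint ranges: [-154.91, 154.91], [-16.99, 109.72], [-72.82, 74.43], [7.12, 147.25], [-82.49, 262.49], [11.32, 116.49], [-174.64, 174.64]. Speed limits (degrees/s): [159.86, 159.86, 180, 180, 180, 180, 180].

INTERFACE

Orientations are given as [roll, pitch, yaw] about the fixed x, y, z axes, in that order (R = Rz(yaw) Ry(pitch) Rx(roll)).
In Python, from station import robot, fingers, vision, workorder, recognise gives the robot as it stands. Calls block until the motion is done:
- robot.move_to(position, orientation): joint-space move of the TCP to a pose.
- robot.line_to(position, orientation=None, velocity=0.15, f_stop=None): straight line of the TCP; orientation=None keeps the orientation; velocity is the mean speed in m/s. With f_stop (N) it stops when the force on the tool has changed by that much, and returns True; else False.
- robot.move_j(angles): joint-space move.
- fingers.gripper_to(opening, force=None): opening from 0.0 (shut) to 1.0 (fully open); force is the grip in N (None keeps the last); returns when the fingers have stopped.
- robot.pause(seconds).
- robot.inverse_kinematics(position, orientation): joint angles nearest the present ones, or None.
- vision.grab_frame(name): name is "scene" or "top" or "wrist"; returns the picture (384x512x3 uint8, red, green, blue); there is no depth.
- vision.calibration(name): a dict with "mtx" (3x3 intrinsics, pixels), "k1" (the pictures are not rectified: a ray, as slopes to the right and down, at radius r is drawn at 1 + k1 r^2 times it, then the intrinsics apply), "extrinsics" (4x4, takes a point from world to camera coordinates); the wrist camera has in their place "T_tool_cam" (4x4, takes a point from camera to tool coordinates, whose origin is the TCP and whose axes are the flange's). Camera axes: x right, y up, looking along -z (the intrinsics and any distortion apply to the point x, -y, -z); pixel columns grow to the right and rows downward; lengths in m; the calibration is good to about 2 mm. A picture is of the moment at which its call begins: read the wrist's pose just before it. calibration takes no time and is no camera call.
A pose or a line that the arm cannot do raises robot.PlanningError and nothing moves.
- workorder.close_job(): hands the job in; it is judged then, once.
Trained networks look in the newest picture that a camera, given by its name, has taken for a name from the list of things; names that differ only in an ending like _2 or _b are one class to them, and where a whole thing is asked for, a point or a joint stands for the part that bears it (a point fixed in the world has none). Each returns a list of dicts, best first, with "p" (0 to 1); they miss things now and then, are a little off and sometimes report something else, mostly with a low value. They report only what shows in the picture. A call takes as long as a camera call. They do not tell look-alikes from the thing itself.
- recognise(label, camera): "rect" ([centre column, centre row, width, height] in pixels, round what is visible of it).
Readings, each from a call of its own:
- robot.current_time_s(): time.
- robot.current_joint_positions(): joint angles.
- robot.current_dq(): joint speeds.
- robot.current_joint_torque(): joint torques, N m.
- robot.current_tool_pos(): TCP position.
- robot.current_eef_rot(): TCP orientation.
- robot.current_contact_force(): force on the tool from outside, world axes, zero at the start.
- robot.current_torque(): the same for the moment, N m.
- robot.current_finger_gap(): opening from 0.0 (shut) to 1.0 (fully open).
- robot.current_gripper_force(): force on a finger pad.
Only numpy, scipy, OpenCV 4.12 (cv2) and the standard library are available. Lean on these libraries where they do the work, as an engineer would, in place of code of your own. Each camera call takes 0.05 s, during which the arm holds its last target. There are 200 camera calls.

TASK

Turn the loose mould half over so that its cavity faces down, fit it onto the two dowels of the mould half on the grey foot, and press the pair together against the spring pins until the faces meet. Finish while still holding the mould pressed shut with the gripper: do not let go, because the springs push it open again. Leave the mortar, the ointment jar and the beaker where they stand.

Things in the scene. Friction and masses are not known exactly. Their poses are not given: they have to be found in the camera images.
- mould_cover: Loose aluminium mould half: block 64 mm long (its x), 52 mm wide (y), 36 mm high (z), about 0.25 kg. Origin at the centre of its flat back; z points from the back to the open face. It starts lying on its back, open face up. Its sides are plain and flat, so it also stands steadily on any side. Same either way round (half turn about z).
- cover_face (a point): Centre of the loose half's open face, 36 mm along z from the back; axes as mould_cover. In this face: a central round cavity of 21.6 mm diameter and two dowel holes of 9.6 mm diameter at x = -22.5 and +22.5 mm, y = 0, all 24 mm deep.
- mould_base: Fixed aluminium mould half, 64 mm (its x) by 52 mm (y), on a grey foot plate 104 x 84 x 10 mm fastened to the worktop. Origin at the centre of the foot's underside, z up. Closed properly, the loose half sits on it open face down, edges flush all round, long sides along long sides, either way round.
- base_face (a point): Centre of the fixed half's open face, 42 mm above the worktop; axes as mould_base. Two steel dowels of 8 mm diameter with tapered tips stand 15 mm above this face at x = -22.5 and +22.5 mm, y = 0; a cavity lies between them.
- lifter (a joint): Spring lifter in the fixed half: two 5.6 mm pins at x = 0, y = -19.5 and +19.5 mm that stand 5 mm above the face (value 0) and are pushed down together. 0.005 m = flush with the face, mould fully shut. The springs push up with 5 N at 0 and 8 N when flush, so the loose half alone does not sink.
- mortar: White porcelain mortar, 122 mm wide, 71 mm high, beyond the work; bystander. Origin at the centre of its underside.
- ointment_jar: White ointment jar with red screw lid, 61 mm wide, 58 mm high; bystander. Origin at the centre of its underside.
- beaker: Small glass beaker, 59 x 53 mm, 71 mm high, to the right; bystander. Origin at the centre of its underside.
Things that resemble listed ones, but are neither listed nor needed, are in the scene too. Leave any orange or pink look-alike of the mould_cover alone.

How it is judged (in metres and radians):
At the end, for the whole second after the job is handed in: Loose half upside down on the dowels: faces within 1.5 mm, centred within 2.5 mm, long axes within 0.06 rad, lifter pushed in over 3.5 mm, halves pressing on each other with over 5 N, fingers on the loose half with over 3 N, at rest, through the last second (z of cover_face in the frame of base_face between -0.003 and 0.0015 m and z of mould_cover in the frame of base_face above 0.032 m and horizontal distance between cover_face and base_face below 0.0025 m and angle between the x axis of mould_cover and the x axis of mould_base, either way round below 0.06 rad and value of joint lifter above 0.0035 m and contact force between mould_cover and mould_base above 5 N and contact force between the fingers and mould_cover above 3 N and linear speed of mould_cover below 0.02 m/s); the arm keeps its last pose, push and grip.
It fails at once if a bystander (mortar, ointment jar, beaker) is moved by more than 30 mm (distance of any of mortar, ointment_jar, beaker from where it was at the start of the episode above 0.03 m).
It also fails if it takes over 56 s, if anything falls off the work surface, if the arm or the gripper's body presses on something with over 40 N, if the wrist force passes 120 N, or if a joint passes its speed limit or range.

## Working session

There is one attempt and no reset: what is moved stays moved. The work goes in short steps, each a Python script; the robot and the scene stay as the last script left them, time stands still between calls to the robot, and variables do not carry over. Pictures are saved under pics/ and viewed, at most 10 in all, crops included, and the job is handed in when it is done.

```bash
mkdir -p pics; ls; python3 - <<'E'
from station import robot, fingers, vision, workorder, recognise
import cv2,numpy as np
for n in("scene","top"):
    im=vision.grab_frame(n); cv2.imwrite(f"pics/{n}0.png",cv2.resize(im[:,:,::-1],(800,600),interpolation=cv2.INTER_CUBIC)); c=vision.calibration(n)
    print(n,np.round(c["mtx"],1).tolist(),c["k1"],np.round(c["extrinsics"],3).tolist())
    for l in("mould_cover","mould_base"): print(l,[(np.round(r["rect"]).tolist(),round(r["p"],2)) for r in recognise(l,n)])
print(robot.current_time_s(),np.round(vision.calibration("wrist")["T_tool_cam"],3).tolist())
E
```

```text
pics
scene [[492.1, 0.0, 251.6], [0.0, 492.1, 191.8], [0.0, 0.0, 1.0]] -0.20096106124645863 [[-0.97, -0.244, -0.0, 0.489], [0.177, -0.705, 0.686, -0.285], [-0.168, 0.665, 0.727, -1.111], [0.0, 0.0, 0.0, 1.0]]
mould_cover [([231.0, 160.0, 30.0, 24.0], 0.93), ([226.0, 216.0, 27.0, 26.0], 0.79), ([262.0, 186.0, 33.0, 26.0], 0.57)]
mould_base [([259.0, 275.0, 47.0, 45.0], 0.63)]
top [[362.9, 0.0, 257.0], [0.0, 362.9, 191.0], [0.0, 0.0, 1.0]] -0.09645718374148482 [[-0.002, -1.0, -0.005, -0.219], [0.978, -0.003, 0.209, -0.563], [-0.209, -0.004, 0.978, -1.007], [0.0, 0.0, 0.0, 1.0]]
mould_cover [([273.0, 199.0, 28.0, 23.0], 0.87), ([232.0, 179.0, 23.0, 27.0], 0.78), ([299.0, 167.0, 20.0, 21.0], 0.58)]
mould_base [([183.0, 218.0, 42.0, 33.0], 0.86)]
0.3 [[-0.001, 0.965, 0.262, 0.066], [1.0, 0.001, -0.001, -0.001], [-0.001, 0.262, -0.965, -0.126], [0.0, 0.0, 0.0, 1.0]]
```

View pics/scene0.png

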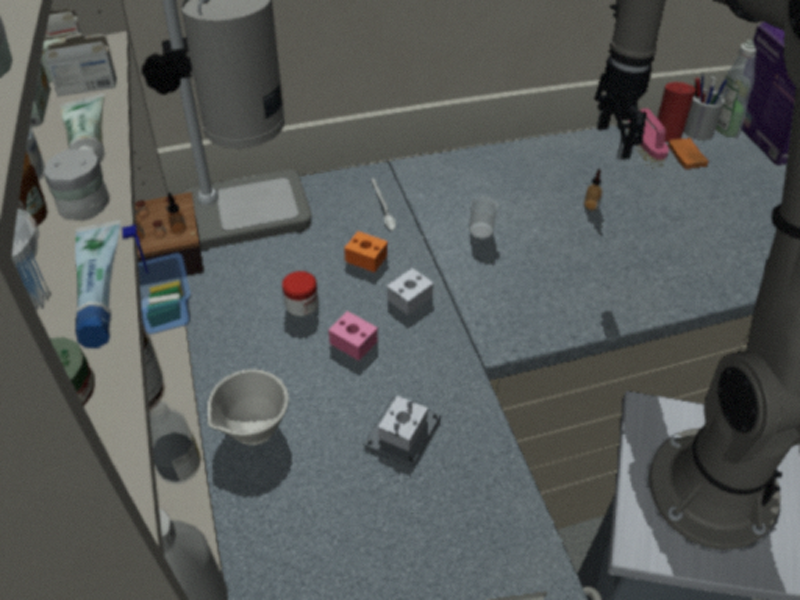

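View pics/top0.png

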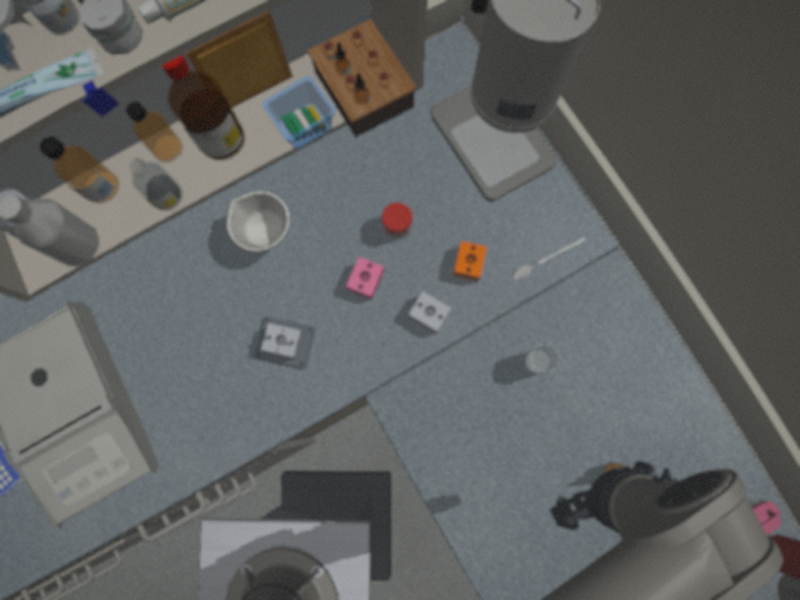

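The aluminium candidates are grey at scene (410,293) / top (430,311), orange at top (470,260) and pink at top (365,277). The grey one is plain aluminium like the base, and the task says to leave orange and pink alone. The base on its foot is at top (282,340). I'll localise these and look from the wrist.

```bash
cat > h.py <<'E'
from station import robot, fingers, vision, workorder, recognise
import cv2, numpy as np
from scipy.spatial.transform import Rotation as R
def rot(o): return R.from_euler("xyz",o,degrees=True).as_matrix()
def campose(name):
    "world-from-camera"
    c=vision.calibration(name)
    if name!="wrist": return np.linalg.inv(c["extrinsics"])
    T=np.eye(4); T[:3,:3]=rot(robot.current_eef_rot()); T[:3,3]=robot.current_tool_pos()
    return T@c["T_tool_cam"]
def to_plane(uv,z,name,T):
    c=vision.calibration(name)
    p=cv2.undistortPoints(np.array(uv,float).reshape(-1,1,2),np.array(c["mtx"]),np.array([c["k1"],0,0,0.]))[:,0]
    d=np.c_[p[:,0],-p[:,1],-np.ones(len(p))]@T[:3,:3].T
    return T[:3,3]+d*((z-T[2,3])/d[:,2])[:,None]
def snap(fn,up=1):
    T=campose("wrist"); im=vision.grab_frame("wrist")
    cv2.imwrite(fn,cv2.resize(im[:,:,::-1],None,fx=up,fy=up,interpolation=cv2.INTER_CUBIC)); np.save(fn[:-3]+"npy",T); return im,T
E
python3 - <<'E'
from h import *
s=512/800
for n,u,z in(("cover",(430,311),.036),("base",(282,340),.042),("pink",(365,277),.036),("orange",(470,260),.036),("jar",(397,218),.058),("mortar",(258,222),.071),("beaker",(538,360),.071)):
    print(n,np.round(to_plane(np.array(u)*s,z,"top",campose("top"))[0],3))
T=campose("scene")
for n,u,z in(("cover",(410,285),.036),("base",(405,415),.042)): print(n,np.round(to_plane(np.array(u)*s,z,"scene",T)[0],3))
E
```

```text
cover [ 0.542 -0.275  0.036]
base [0.486 0.006 0.042]
pink [ 0.61  -0.15   0.036]
orange [ 0.643 -0.354  0.036]
jar [ 0.722 -0.212  0.058]
mortar [0.711 0.056 0.071]
beaker [ 0.444 -0.469  0.071]
cover [ 0.541 -0.27   0.036]
base [0.484 0.005 0.042]
```

```bash
python3 - <<'E'
from h import *
robot.move_to([0.53,-0.27,0.22],[180,0,-20]); a,_=snap("pics/wc.png")
robot.move_to([0.475,0.006,0.25],[180,0,0]); b,_=snap("pics/wb.png")
cv2.imwrite("pics/both.png",np.vstack([a,b])[:,:,::-1])
cv2.imwrite("pics/both.png",cv2.resize(cv2.imread("pics/both.png"),(400,600),interpolation=cv2.INTER_AREA))
print(robot.current_time_s(), robot.current_joint_positions())
E
```

```text
2.875 [ 10.72931098   9.7823475  -15.25455728  97.02620436   2.73785034
  73.55965051 -95.36307613]
```

View pics/both.png

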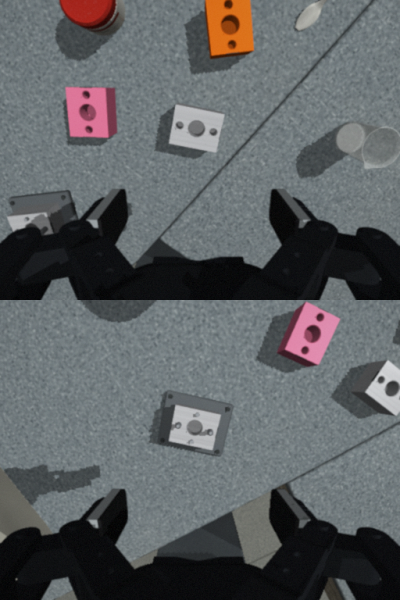

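```bash
python3 - <<'E'
import cv2,numpy as np
a=cv2.imread("pics/wc.png")[114:214,200:300];b=cv2.imread("pics/wb.png")[114:214,200:300]
cv2.imwrite("pics/crop.png",cv2.resize(np.hstack([a,b]),(800,400),interpolation=cv2.INTER_CUBIC))
E
```

```text
(no output)
```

View pics/crop.png

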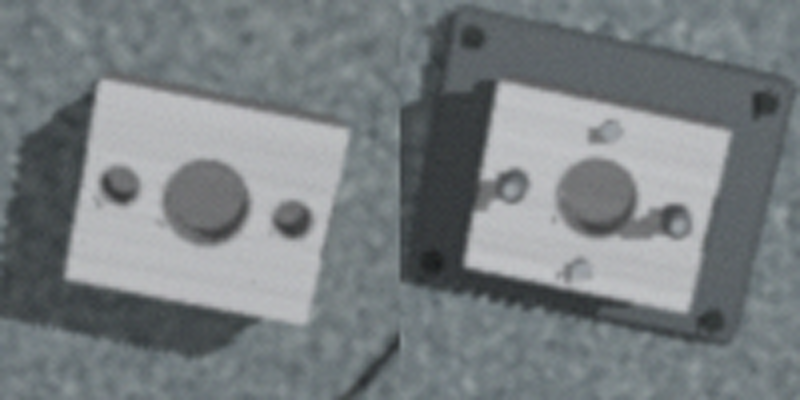

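The left crop shows the grey cover, open face up: corners about (98,78), (350,128), (307,325), (65,278), holes at (120,185) and (292,218). The right crop shows the base with dowels and spring pins, corners about (497,80), (732,130), (690,313), (465,268). The colour and layout confirm the cover. Next I'll fit both faces and check which tool poses are reachable.

```bash
cat >> h.py <<'E'
def face(fn,z,crop=(114,214,200,300)):
    "fit bright face rectangle -> centre xy, yaw of long axis (deg), sizes"
    r0,r1,c0,c1=crop; g=cv2.cvtColor(cv2.imread(fn),cv2.COLOR_BGR2GRAY)[r0:r1,c0:c1]
    g=cv2.GaussianBlur(cv2.resize(g,None,fx=8,fy=8,interpolation=cv2.INTER_CUBIC),(9,9),0)
    m=cv2.threshold(g,145,255,0)[1]
    m=cv2.morphologyEx(m,cv2.MORPH_CLOSE,np.ones((25,25)))
    k=max(cv2.findContours(m,0,2)[0],key=cv2.contourArea)
    k=cv2.convexHull(k)[:,0]
    uv=(k+.5)/8-.5+[c0,r0]
    w=to_plane(uv,z,"wrist",np.load(fn[:-3]+"npy"))
    c,s,a=cv2.minAreaRect((w[:,:2]*1000).astype(np.float32))
    return np.array(c)/1000,(a if s[0]>s[1] else a+90),s
E
python3 - <<'E'
from h import *
C,cy,cs=face("pics/wc.png",.036); B,by,bs=face("pics/wb.png",.042)
print("cover",C,cy,cs); print("base",B,by,bs)
def uvc(p,q): return [(200+(p-(400 if q else 0))/4, None)]
f=lambda L,z,fn:np.round(to_plane([(200+u/4-.375,114+v/4-.375) for u,v in L],z,"wrist",np.load(fn))[:,:2],4).tolist()
print("holes",f([(120,185),(292,218),(205,200)],.036,"pics/wc.npy"))
print("foot holes",f([(72,37),(365,103),(310,320),(31,261)],.010,"pics/wb.npy"))
print("dowel tip",f([(112,183),(277,220)],.055,"pics/wb.npy"))
# reach test
for yaw in range(-180,180,15):
    o=[]
    for (x,y,z) in((B[0],B[1],.062),(B[0],B[1],.11),(C[0],C[1],.05),(C[0],C[1],.1)):
        q=robot.inverse_kinematics([x,y,z],[180,-90,yaw]); o.append(None if q is None else np.round(q).astype(int).tolist())
    if any(o): print(yaw,o)
E
```

```text
cover [ 0.54227576 -0.2744187 ] 58.451419830322266 (67.34516906738281, 52.72915267944336)
base [0.48722723 0.00977466] 77.46080017089844 (64.26828002929688, 52.49302291870117)
holes [[0.5555, -0.2546], [0.5323, -0.2929], [0.5444, -0.2736]]
foot holes [[0.5301, 0.0459], [0.5106, -0.04], [0.4444, -0.0247], [0.4635, 0.0607]]
dowel tip [[0.4938, 0.0315], [0.4838, -0.0119]]
-135 [None, None, [-8, 83, 22, 49, 41, 115, 137], [-8, 78, 22, 52, 43, 115, 139]]
-120 [[-38, 76, 22, 65, 29, 116, 127], [-43, 74, 32, 68, 25, 114, 135], [2, 75, -10, 67, 70, 115, 121], [2, 70, -10, 70, 70, 116, 124]]
-105 [[-33, 70, 1, 77, 47, 113, 114], [-33, 65, 1, 79, 48, 115, 116], [6, 71, -20, 83, 84, 114, 113], [6, 66, -20, 86, 83, 114, 116]]
-90 [[-31, 66, -10, 90, 60, 111, 106], [-31, 61, -10, 92, 60, 112, 109], [-2, 65, -10, 98, 86, 100, 106], [-2, 60, -10, 101, 86, 100, 109]]
-75 [[-27, 65, -20, 102, 73, 112, 97], [-28, 59, -20, 104, 72, 112, 101], [-19, 64, 11, 113, 90, 80, 94], [-28, 59, 22, 116, 86, 72, 98]]
-60 [[-30, 64, -20, 115, 81, 108, 90], [-30, 57, -20, 117, 80, 108, 94], [-63, 103, 63, 126, 97, 1
[... 677 characters left out ...]
3, 104, -70, 63, 73], [104, 84, -62, 106, -39, 40, 48]]
45 [[100, 100, -63, 128, -26, 19, 52], [96, 87, -62, 131, -54, 24, 72], [71, 69, -17, 90, -66, 83, 63], [65, 62, -9, 92, -72, 90, 63]]
60 [[91, 92, -63, 116, -18, 39, 39], [89, 83, -62, 118, -30, 41, 45], [67, 74, -19, 74, -54, 94, 53], [66, 68, -17, 76, -57, 96, 51]]
75 [[16, 67, 27, 105, -81, 116, 85], [81, 82, -62, 105, -21, 58, 34], [53, 78, -2, 57, -60, 114, 51], [53, 73, -2, 59, -61, 115, 49]]
90 [[33, 65, 0, 92, -59, 102, 71], [32, 60, 2, 94, -61, 105, 69], None, None]
105 [[33, 70, -8, 79, -47, 107, 62], [32, 65, -7, 81, -49, 109, 60], None, None]
120 [[32, 75, -19, 66, -34, 114, 53], [33, 71, -19, 68, -36, 115, 51], None, None]
```

Plan: pick the cover across its 52 mm sides with the tool leaning, tilt it 90° and stand it on its end. Then regrip the same way and tilt another 90°, so the tool ends 20° below horizontal at the base. First I'll image the base from two opposed yaws, which cancels the camera offset, and check reach.

```bash
python3 - <<'E'
from h import *
B=np.array([.4872,.010])
for i,yaw in enumerate((77.3,-102.7)):
    d=rot([0,0,yaw])[:,0]
    try:
        robot.move_to([B[0]+.012*d[0],B[1]+.012*d[1],.23],[180,0,yaw])
    except robot.PlanningError as e: print(yaw,e); continue
    fn=f"pics/b{i}.png"; im,T=snap(fn)
    # project the base face centre to know the crop
    c=vision.calibration("wrist"); p=np.linalg.inv(T)@[*B,.042,1]; x=p[0]/-p[2]; y=-p[1]/-p[2]
    u=c["mtx"][0][0]*x+c["mtx"][0][2]; v=c["mtx"][1][1]*y+c["mtx"][1][2]; u,v=int(u),int(v)
    print(yaw,u,v,face(fn,.042,(max(v-55,0),v+55,u-55,u+55)))
    cv2.imwrite(f"pics/bc{i}.png",cv2.resize(cv2.imread(fn)[max(v-50,0):v+50,u-50:u+50],(400,400),interpolation=cv2.INTER_CUBIC))
    np.save(f"pics/bc{i}.npy",[u-50,max(v-50,0)])
a=[cv2.imread(f"pics/bc{i}.png") for i in (0,1)]
cv2.imwrite("pics/bcc.png",np.hstack([x for x in a if x is not None]))
print(robot.current_time_s())
for s in (1,-1):
  d1=58.6 if s>0 else -121.4; d2=77.3 if s>0 else -102.7
  for p,o in (([.5435,-.274,.022],[180,25,d1]),([.50,-.17,.15],[180,0,d2]),([.50,-.17,.15],[180,-65,d2]),([.50,-.17,.032],[180,-65,d2]),([.50,-.17,.032],[180,20,d2]),([.487,.01,.15],[180,-70,d2]),([.487,.01,.062],[180,-70,d2])):
    q=robot.inverse_kinematics(p,o); print(s,p,o,None if q is None else np.round(q).astype(int).tolist())
E
```

```text
77.3 253 189 (array([0.48733493, 0.00951117]), 77.28068542480469, (64.54884338378906, 52.76451873779297))
-102.7 253 187 (array([0.48751065, 0.00988033]), 77.49304962158203, (64.62779998779297, 52.30259323120117))
6.6667
1 [0.5435, -0.274, 0.022] [180, 25, 58.6] [-24, 59, 64, 89, -30, 62, 8]
1 [0.5, -0.17, 0.15] [180, 0, 77.3] [-23, 27, 54, 100, -24, 65, 26]
1 [0.5, -0.17, 0.15] [180, -65, 77.3] [32, 47, 22, 88, -59, 104, 60]
1 [0.5, -0.17, 0.032] [180, -65, 77.3] [32, 58, 22, 88, -61, 99, 68]
1 [0.5, -0.17, 0.032] [180, 20, 77.3] [-39, 48, 64, 107, -29, 50, 21]
1 [0.487, 0.01, 0.15] [180, -70, 77.3] [26, 39, 11, 110, -65, 90, 63]
1 [0.487, 0.01, 0.062] [180, -70, 77.3] [34, 48, 1, 109, -63, 80, 69]
-1 [0.5435, -0.274, 0.022] [180, 25, -121.4] [70, 51, -50, 91, 14, 53, 173]
-1 [0.5, -0.17, 0.15] [180, 0, -102.7] [57, 30, -55, 97, 26, 67, 162]
-1 [0.5, -0.17, 0.15] [180, -65, -102.7] [6, 45, -31, 97, 66, 103, 118]
-1 [0.5, -0.17, 0.032] [180, -65, -102.7] [3, 56, -26, 97, 68, 97, 109]
-1 [0.5, -0.17, 0.032] [180, 20, -102.7] [67, 46, -56, 100, 21, 55, 174]
-1 [0.487, 0.01, 0.15] [180, -70, -102.7] [-19, 50, -20, 86, 52, 111, 113]
-1 [0.487, 0.01, 0.062] [180, -70, -102.7] [-13, 61, -31, 85, 58, 113, 103]
```

View pics/bcc.png

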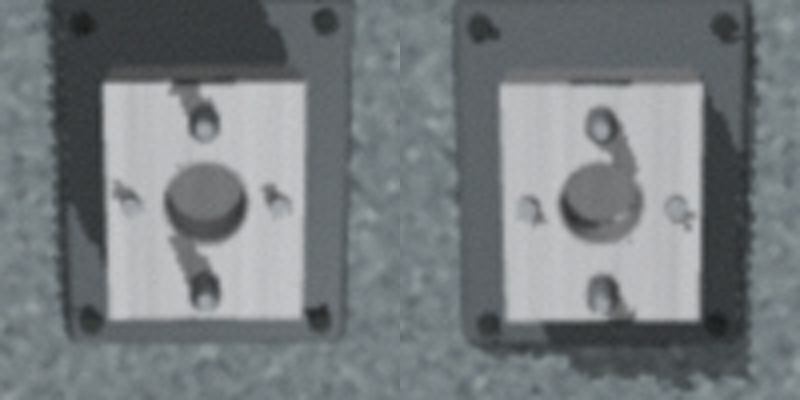

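The base crops agree: dowels at (205,120)/(205,290) and (600,125)/(600,290), centre (0.4874, 0.0097), yaw 77.35°, size about 64 × 52. Now the pick.

```bash
cat >> h.py <<'E'
def tcp(g,o): return list(np.array(g)+.002*rot(o)[:,2])
def st(m):
    print(m,"t",round(robot.current_time_s(),2),"gap",round(robot.current_finger_gap(),3),"F",round(robot.current_gripper_force(),1),np.round(robot.current_tool_pos(),4),np.round(robot.current_eef_rot(),1),np.round(robot.current_contact_force(),1),"q",np.round(robot.current_joint_positions()).astype(int).tolist())
E
python3 - <<'E'
from h import *
o=[180,25,58.6]; C=[.5437,-.2739]
robot.move_to(tcp([*C,.11],o),o); st("above")
robot.line_to(tcp([*C,.023],o),o,.12,f_stop=15); st("down")
fingers.gripper_to(0.0,force=70); st("grip")
robot.line_to(tcp([*C,.12],o),o,.15); st("up")
snap("pics/held.png")
E
```

```text
above t 8.8 gap 0.998 F 0.0 [ 0.5428 -0.2744  0.1075] [-179.9   25.    58.6] [ 0.7 -0.1 -0.1] q [-24, 51, 64, 86, -21, 68, 6]
down t 9.68 gap 1.0 F 0.0 [ 0.5437 -0.2752  0.022 ] [179.9  25.   58.6] [0.2 0.1 0.7] q [-23, 57, 60, 89, -25, 61, 5]
grip t 10.08 gap 0.6 F 74.9 [ 0.5455 -0.2751  0.0231] [179.7  25.   58.6] [2.4 0.9 5.6] q [-23, 57, 60, 89, -25, 60, 5]
up t 10.88 gap 0.597 F 74.1 [ 0.5424 -0.2736  0.1166] [-179.8   25.    58.6] [-0.6  0.4 -4. ] q [-24, 51, 65, 86, -21, 69, 6]
```

```bash
python3 - <<'E'
from h import *
S=[.50,-.17]; d=77.3
for p,z in ((-20,.16),(-65,.12)):
    o=[180,p,d]; robot.move_to(tcp([*S,z],o),o); st(p)
print(robot.line_to(tcp([*S,.050],o),o,.12,f_stop=8)); st("low")
print(robot.line_to(tcp([*S,.026],o),o,.03,f_stop=6)); st("touch")
cv2.imwrite("pics/stand.png",vision.grab_frame("scene")[:,:,::-1][150:310,190:350])
E
```

```text
-20 t 11.61 gap 0.595 F 73.9 [ 0.4999 -0.1696  0.1572] [-179.9  -19.9   77.2] [ 0.4  0.9 -4. ] q [-7, 30, 51, 97, -41, 79, 44]
-65 t 12.28 gap 0.596 F 74.1 [ 0.5011 -0.1673  0.1176] [-179.7  -64.9   77.2] [-0.7  0.4 -2.1] q [27, 52, 30, 89, -63, 107, 65]
True
low t 12.87 gap 0.598 F 74.3 [ 0.5009 -0.1663  0.0512] [-179.9  -65.2   77.4] [-0.7 -1.2  4.2] q [28, 58, 29, 89, -65, 104, 69]
True
touch t 13.12 gap 0.598 F 74.3 [ 0.5009 -0.1663  0.0512] [-180.   -65.3   77.4] [ 0.4 -1.9  4.1] q [28, 58, 29, 89, -65, 104, 69]
```

```bash
python3 - <<'E'
import cv2,numpy as np
a=cv2.resize(cv2.imread("pics/stand.png"),(600,600),interpolation=cv2.INTER_CUBIC)
cv2.imwrite("pics/stand2.png",a)
b=cv2.imread("pics/held.png"); cv2.imwrite("pics/hs.png",np.hstack([a[:400,100:500],cv2.resize(b,(400,400))]))
E
```

```text
(no output)
```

View pics/hs.png

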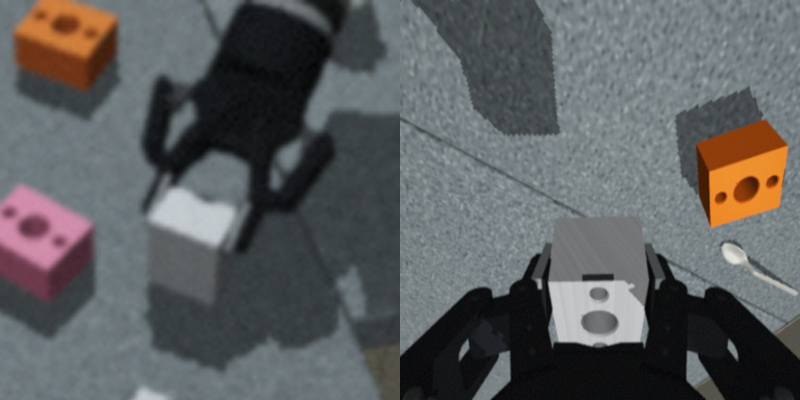

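The cover is held and nearly upright in the left crop, its bottom at about (215,300). It's unclear whether it is touching, so I'll probe on.

```bash
python3 - <<'E'
from h import *
S=[.50,-.17]; o=[180,-65,77.3]
robot.pause(.2); st("rest")
p=robot.current_tool_pos()
print(robot.line_to([p[0],p[1],.044],o,.04,f_stop=12)); st("a")
robot.pause(.2); st("a2")
E
```

```text
rest t 13.37 gap 0.598 F 74.3 [ 0.5009 -0.1664  0.0512] [-179.9  -65.4   77.3] [ 0.4 -1.7  5.6] q [28, 58, 29, 89, -65, 104, 69]
True
a t 13.57 gap 0.598 F 74.3 [ 0.5008 -0.1662  0.0513] [179.7 -65.7  77.6] [ 0.4 -1.7  3.4] q [28, 58, 29, 89, -65, 104, 70]
a2 t 13.78 gap 0.597 F 74.3 [ 0.5008 -0.1661  0.0513] [179.7 -65.7  77.6] [-0.3 -1.9  4.4] q [28, 58, 29, 89, -65, 104, 70]
```

```bash
python3 - <<'E'
from h import *
T=np.load("pics/held.npy")
# tool pose at that time
t=np.array([.5424,-.2736,.1166]); Rt=rot([180,25,58.6]); d=rot([0,0,58.6])[:,0]
for zf in (.128,.134,.140):
    w=to_plane([(253,281),(256,309),(253,268),(253,209)],zf,"wrist",T)
    print(zf,np.round(((w-t)@d)*1000,1))   # along d rel. TCP: hole, cavity, top edge(+d)
E
```

```text
0.128 [  3.4 -19.4  12.5  44.7]
0.134 [12.3 -8.8 20.6 50.3]
0.14 [21.1  1.9 28.7 55.8]
```

The wrist crop measurement agrees: the pads hold the cover about 17 mm towards its end, so contact at TCP z 0.051 is its end on the table (32 + 19 mm). I'll release, back off and look.

```bash
python3 - <<'E'
from h import *
fingers.gripper_to(1.0); st("open")
p=np.array(robot.current_tool_pos()); o=[180,-65,77.3]
robot.line_to(list(p-.10*rot(o)[:,2]),o,.15); st("back")
o=[180,0,77.3]
robot.move_to([.50,-.165,.25],o); st("above")
snap("pics/s1.png")
im=vision.grab_frame("scene")[:,:,::-1][150:310,190:350]
cv2.imwrite("pics/s1v.png",np.hstack([cv2.resize(im,(400,400)),cv2.resize(cv2.imread("pics/s1.png"),(400,400))]))
E
```

```text
open t 14.22 gap 0.995 F 0.0 [ 0.5008 -0.1662  0.0508] [179.8 -65.7  77.6] [ 0.1 -0.6 -0.2] q [28, 58, 29, 89, -65, 104, 70]
back t 15.03 gap 0.998 F 0.0 [ 0.481  -0.2538  0.0928] [-180.   -65.1   77.3] [-0.5 -0.3  0.2] q [35, 59, 31, 78, -61, 112, 66]
above t 16.14 gap 0.997 F 0.0 [ 0.4992 -0.1645  0.2489] [-179.8   -0.    77.3] [-0.7  0.4  0.9] q [-26, 22, 58, 92, -19, 77, 21]
```

View pics/s1v.png

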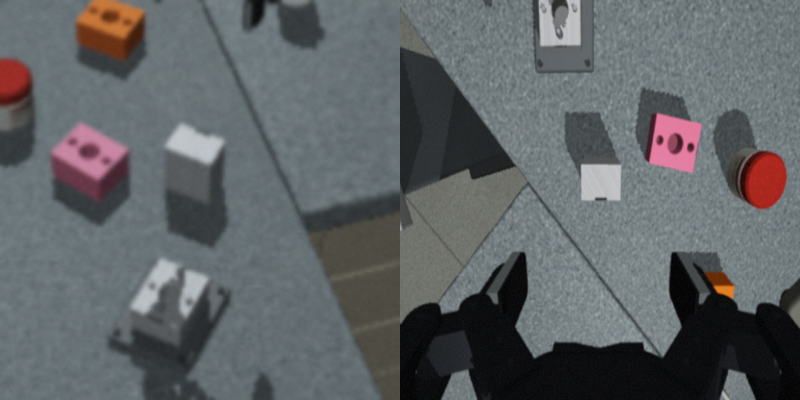

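The cover stands on its end: top face at right crop (600,182), notch on the lower edge, i.e. the open-face side toward −d as planned. Next I'll measure it, regrip and check the hold.

```bash
python3 - <<'E'
from h import *
c,a,s=face("pics/s1.png",.064,(135,215,215,300)); print(c,a,s)
yaw=77.3
cand=min([a+90,a-90,a,a+180,a-180],key=lambda v:abs(v-yaw)); print("yaw d",cand)
np.save("S.npy",[*c,cand])
T=np.load("pics/s1.npy"); print(np.round(T[:3,3],3))
o=[180,20,cand]
for z in(.10,.034): print(robot.inverse_kinematics(tcp([*c,z],o),o))
E
```

```text
[ 0.5026553 -0.1607505] 167.50899505615234 (37.28535842895508, 53.813133239746094)
yaw d 77.50899505615234
[ 0.514 -0.099  0.375]
[-37.47561419  35.55551868  57.40175558 104.24353651 -11.48749818
  54.59922253   8.36171963]
[-34.59333169  41.05564655  53.42912949 106.98096563 -16.21041079
  47.31697532   9.74593075]
```

```bash
python3 - <<'E'
from h import *
x,y,a=np.load("S.npy"); o=[180,20,a]; d=rot([0,0,a])[:,0]
g=np.array([x,y,0])+.003*d
robot.move_to(tcp([g[0],g[1],.125],o),o)
robot.line_to(tcp([g[0],g[1],.034],o),o,.12,f_stop=15); st("down")
snap("pics/r0.png")
fingers.gripper_to(0.0,force=80); st("grip"); snap("pics/r1.png")
p=np.array(robot.current_tool_pos()); robot.line_to([p[0],p[1],.14],o,.15); st("up"); snap("pics/r2.png")
cv2.imwrite("pics/r.png",np.hstack([cv2.resize(cv2.imread(f"pics/r{i}.png")[100:384,130:400],(266,280)) for i in range(3)]))
E
```

```text
down t 17.73 gap 0.999 F 0.0 [ 0.5039 -0.1591  0.0331] [179.9  20.   77.4] [ 0.4  0.6 -0.1] q [-34, 41, 53, 107, -15, 47, 9]
grip t 18.18 gap 0.6 F 83.8 [ 0.5041 -0.1584  0.0328] [179.9  20.   77.5] [0.4 2.  3.7] q [-34, 41, 53, 107, -15, 47, 9]
up t 19.1 gap 0.605 F 83.5 [ 0.503  -0.1578  0.1387] [-179.8   20.    77.5] [-0.4  0.2 -3.5] q [-39, 33, 59, 102, -9, 60, 7]
```

View pics/r.png

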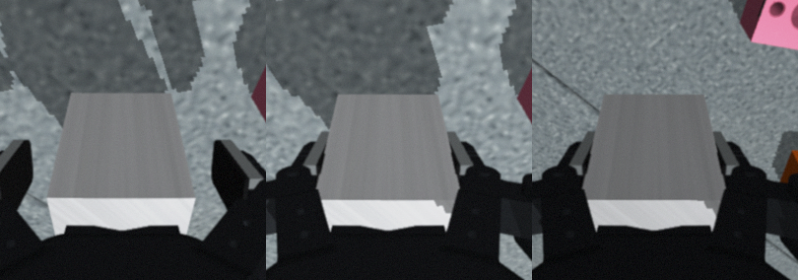

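The grip is symmetric and the block didn't shift (top edge at row 197 before closing, 200 after). I'll compute the in-hand pose, tilt and hover over the dowels.

```bash
cat >> h.py <<'E'
B=np.array([.4874,.0097]); OF=[180,-70,77.35]
PG=np.array([.5041,-.1584,.0328]); CG=np.array([.5027,-.1607,.032])
a=np.radians(77.45); n=np.array([-np.sin(a),np.cos(a),0])   # jaw line: pads centre the block on the TCP
CG=CG+n*((PG-CG)@n)
V=rot([179.9,20,77.45]).T@(CG-PG)
def ftcp(zc,dxy=(0,0)): return np.array([*(B+dxy),zc])-rot(OF)@V
def settle(target,o=OF,n=2):
    "re-command to remove the steady tracking error"
    cmd=np.array(target,float)
    for _ in range(n):
        robot.line_to(list(cmd),o,.03); robot.pause(.15)
        e=target-np.array(robot.current_tool_pos()); cmd=cmd+e
    return cmd
E
python3 - <<'E'
from h import *
print(V*1000,ftcp(.1))
o=[180,-25,77.4]; robot.move_to([.50,-.13,.18],o); st("mid")
robot.move_to(list(ftcp(.14)),OF); st("hi")
robot.line_to(list(ftcp(.095)),OF,.1)
c=settle(ftcp(.095)); print(c-ftcp(.095)); st("hover"); print(np.array(robot.current_tool_pos())-ftcp(.095))
np.save("off.npy",c-ftcp(.095))
a=vision.grab_frame("scene")[:,:,::-1]; cv2.imwrite("pics/hv_s.png",a); b=vision.grab_frame("top")[:,:,::-1]; cv2.imwrite("pics/hv_t.png",b)
cv2.imwrite("pics/hv.png",np.hstack([cv2.resize(a[210:310,205:305],(400,400),interpolation=2),cv2.resize(b[170:260,135:225],(400,400),interpolation=2)]))
E
```

```text
[-2.12189873 -0.0028338   1.62364772] [0.48722757 0.0089188  0.10254925]
mid t 19.83 gap 0.6 F 83.9 [ 0.4993 -0.1297  0.1787] [-179.8  -24.9   77.3] [-0.7  0.7 -3.5] q [-5, 27, 46, 98, -42, 80, 41]
hi t 20.47 gap 0.601 F 83.8 [0.4874 0.0103 0.1414] [-179.7  -69.8   77.3] [ 0.8 -1.1 -2.4] q [14, 42, 27, 110, -70, 98, 67]
[ 1.14546114e-05 -6.44788728e-06  2.73707881e-05]
hover t 21.87 gap 0.603 F 83.8 [0.4871 0.009  0.0973] [-180.   -70.    77.3] [-1.  -0.4 -2.5] q [15, 47, 26, 110, -71, 96, 72]
[-9.96489865e-05  8.18623632e-05 -2.97134625e-04]
```

View pics/hv.png

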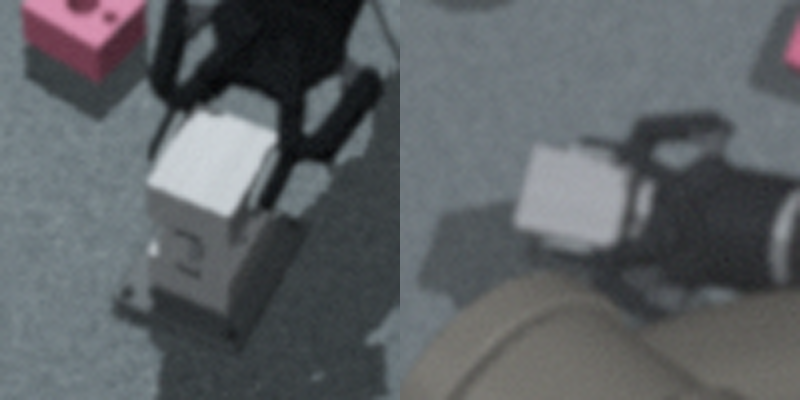

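The cover hangs back-up (bright face at left crop (210,160)) right over the base, edges in line with the base below at (190,290). Now a quick numeric check of the lateral offset with both fixed cameras.

```bash
cat > chk.py <<'E'
from h import *
def f2(im,cam,uv,z,rad=22,th=135):
    g=cv2.cvtColor(im,cv2.COLOR_BGR2GRAY); u,v=map(int,uv)
    g=cv2.resize(g[v-rad:v+rad,u-rad:u+rad],None,fx=8,fy=8,interpolation=cv2.INTER_CUBIC)
    m=cv2.threshold(g,0,255,cv2.THRESH_OTSU)[1] if th is None else cv2.threshold(g,th,255,0)[1]
    m=cv2.morphologyEx(m,cv2.MORPH_CLOSE,np.ones((41,41))); m=cv2.morphologyEx(m,cv2.MORPH_OPEN,np.ones((41,41)))
    n,l,s,cc=cv2.connectedComponentsWithStats(m); i=1+np.argmax(s[1:,4])
    k=cv2.findContours((l==i).astype(np.uint8),0,2)[0][0][:,0]
    w=to_plane((k+.5)/8-.5+[u-rad,v-rad],z,cam,campose(cam))
    c,s,a=cv2.minAreaRect((w[:,:2]*1000).astype(np.float32)); return np.round(c,1),np.round(s,1),round(a,1)
if __name__=="__main__":
    r=lambda n:cv2.resize(cv2.imread(n),(512,384),interpolation=cv2.INTER_AREA)
    for th in (120,140,160):
        print(th,"scene base",f2(r("pics/scene0.png"),"scene",(259,268),.042,th=th),"cover",f2(cv2.imread("pics/hv_s.png"),"scene",(257,250),.113,th=th))
        print(th,"top base",f2(r("pics/top0.png"),"top",(180,218),.042,th=th),"cover",f2(cv2.imread("pics/hv_t.png"),"top",(175-12,214),.113,th=th))
E
python3 chk.py
```

```text
120 scene base (array([487.7,   7.8]), array([69.5, 54.8]), 78.1) cover (array([493. ,  20.2]), array([ 87.6, 104. ]), 15.4)
120 top base (array([488. ,   8.6]), array([66.1, 55.3]), 80.0) cover (array([501.7,  33.1]), array([ 93.6, 105.5]), 2.2)
140 scene base (array([487.6,   8.6]), array([65.7, 52.5]), 77.8) cover (array([487.6,  10. ]), array([67.4, 55.7]), 77.7)
140 top base (array([491.2,  24.6]), array([27.1, 47.9]), 82.7) cover (array([488.1,  10.8]), array([64.2, 57.6]), 89.9)
160 scene base (array([505.6,  20.9]), array([18.5, 32. ]), 14.1) cover (array([487.5,  10.3]), array([64.9, 53. ]), 77.3)Traceback (most recent call last):
  File "chk.py", line 15, in <module>
    print(th,"top base",f2(r("pics/top0.png"),"top",(180,218),.042,th=th),"cover",f2(cv2.imread("pics/hv_t.png"),"top",(175-12,214),.113,th=th))
                        ~~^^^^^^^^^^^^^^^^^^^^^^^^^^^^^^^^^^^^^^^^^^^^^^^
  File "chk.py", line 7, in f2
    n,l,s,cc=cv2.connectedComponentsWithStats(m); i=1+np.argmax(s[1:,4])
                                                      ~~~~~~~~~^^^^^^^^^
    return _wrapfunc(a, 'argmax', axis=axis, out=out, **kwds)
    return bound(*args, **kwds)
ValueError: attempt to get argmax of an empty sequence
```

The scene camera puts the cover at (487.5, 10.2) mm against a base at (487.4, 9.7), yaw 77.3°: aligned. Descend.

```bash
python3 - <<'E'
from h import *
zc=lambda:(np.array(robot.current_tool_pos())-ftcp(0))[2]
robot.line_to(list(ftcp(.080)),OF,.05)
h=robot.line_to(list(ftcp(.066)),OF,.02,f_stop=15); robot.pause(.15); print(h,"zc",zc()); st("insert")
print((np.array(robot.current_tool_pos())-ftcp(zc()))[:2]*1000)
E
```

```text
False zc 0.06602436412700692
insert t 23.41 gap 0.599 F 83.8 [0.4872 0.0089 0.0686] [180.  -70.   77.4] [ 0.8  0.4 -3.3] q [16, 50, 25, 109, -72, 95, 75]
[ 0.02073202 -0.02852677]
```

The dowels entered with no force. Now press in small steps.

```bash
python3 - <<'E'
from h import *
zc=lambda:(np.array(robot.current_tool_pos())-ftcp(0))[2]
fingers.gripper_to(0.0,force=110)
z=.0650
while z>.052:
    robot.line_to(list(ftcp(z)),OF,.02); robot.pause(.15)
    F=robot.current_contact_force(); print(round(z,4),"zc",round(zc(),5),np.round(F,1),"M",np.round(robot.current_torque(),2))
    if F[2]>26: break
    z-=.001
robot.pause(.8); st("pressed"); print("zc",zc())
a=vision.grab_frame("scene")[:,:,::-1]; cv2.imwrite("pics/end_s.png",a); b=vision.grab_frame("top")[:,:,::-1]
cv2.imwrite("pics/end.png",np.hstack([cv2.resize(a[220:310,215:305],(400,400),interpolation=2),cv2.resize(b[170:260,135:225],(400,400),interpolation=2)]))
from chk import f2
print(f2(a,"scene",(257,262),.078,th=150))
E
```

```text
0.065 zc 0.06565 [-0.5 -1.8  0.7] M [-0.85  0.11  0.05]
0.064 zc 0.0644 [-1.  -3.5  3.5] M [-0.48  0.08  0.07]
0.063 zc 0.06319 [-0.2 -3.4  4.6] M [-0.38  0.01 -0.01]
0.062 zc 0.06216 [-1.1 -3.1  5.2] M [-0.34 -0.03 -0.06]
0.061 zc 0.06126 [-0.7 -3.7  4.7] M [-0.23 -0.01 -0.04]
0.06 zc 0.06076 [-1.4 -3.6  7.4] M [-0.04 -0.13  0.08]
0.059 zc 0.06075 [-2.4 -5.6 10.1] M [ 0.37 -0.16  0.2 ]
0.058 zc 0.06076 [-2.7 -6.  12.8] M [ 0.77 -0.24  0.31]
0.057 zc 0.06075 [-3.8 -6.8 16. ] M [ 1.18 -0.27  0.35]
0.056 zc 0.06077 [-5.7 -8.4 19.4] M [ 1.72 -0.25  0.5 ]
0.055 zc 0.0608 [-5.7 -9.9 23.2] M [ 2.17 -0.29  0.61]
0.054 zc 0.06081 [-7.  -9.1 26.4] M [ 2.58 -0.29  0.73]
pressed t 29.23 gap 0.596 F 116.8 [0.4873 0.0088 0.0633] [179.4 -70.7  78. ] [ -7.7 -10.4  26.3] q [16, 52, 25, 109, -72, 96, 76]
zc 0.06079084606971847
(array([487.9,   9.3]), array([66., 54.]), 77.5)
```

View pics/end.png

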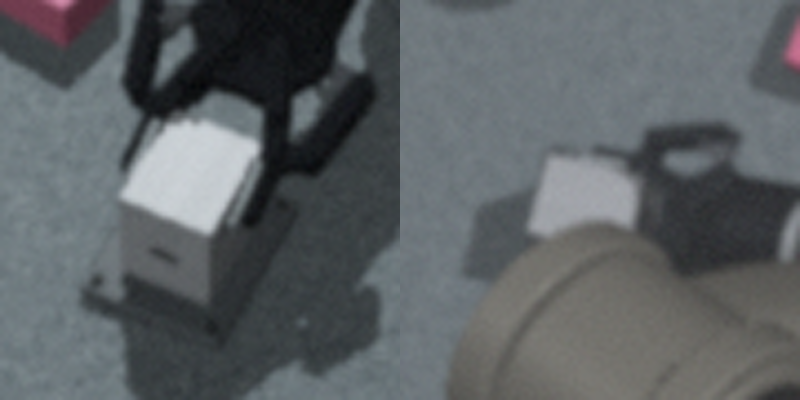

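The end picture shows the halves flush: one continuous block, seam notch at left crop (165,255). There is a hard stop after 4.9 mm of spring travel and 26 N is held. Handing in.

```bash
python3 -c "
from station import workorder
print(workorder.close_job())"
```

```text
the job is handed in; nothing more can be done
None
```

I turned the cover over, fitted it on the dowels, and handed the job in at about 29 s with the gripper still pressing the mould shut at about 26 N; the hand-in call returned no verdict.

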